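# Pull check of a bench spring gauge with drag needle

## Task

Do the pull check on the blue spring gauge on the bench: draw its black upright grip straight out until the red drag needle stands over the green mark, hold it steady there for about a second, then ease the grip back gently under control until it is fully home, and let go. The needle must be left over the green mark, so do not pull past it and do not touch the needle itself; leave the dewar, the mouse and the sticky notes where they are.

Things in the scene. Friction and masses are not known exactly. Their poses are not given: they have to be found in the camera images.
- gauge: bench pull gauge screwed to the table: dark base plate 230 x 120 x 10 mm, blue housing 190 (x) x 70 (y) mm, top at 56 mm, with a white scale on top (13 black lines 10 mm apart). Origin at the centre of the base's underside, on the table. Its -x axis is the direction in which the grip is pulled out (roughly towards the robot); z is up. It stands turned by up to 0.45 rad.
- pull_grip (a point): gripping point on the axis of the upright black rubber grip (two orange bands), a round post 28 mm across, 22 to 116 mm above the table, on the end of the gauge's level steel pull rod (12 mm thick, axis 34 mm high). The point is 83 mm high. Fully home the post's axis is 60 mm in front of the housing. Axes as the gauge's. Can be gripped from above with any finger direction.
- pull_rod (a joint): how far the grip is pulled out, m: 0 fully home, 0.12 the end stop. A spring draws it home: 3 N at 0 rising by 1.2 N per 10 mm (about 14 N at 90 mm), plus damping of 5 N per m/s. Let go when pulled out, it flies back.
- drag_needle (a joint): reading of the red drag needle, m, on the same scale as pull_rod (grows towards gauge -x). The rod's black tab pushes the needle along when pull_rod reaches its value; the needle stays (light friction) at the farthest point reached and does not come back with the rod. Starts anywhere from 0 to 0.03.
- needle_tip (a point): centre line of the red needle (3 mm wide bar across the scale) near its end that crosses the green mark, 64 mm above the table. Moves along gauge x only.
- index (a point): point carried by the pull rod, in line with the needle's centre line when the rod's tab bears on the needle: where the needle is or would be pushed to. Moves along gauge x with the grip, 64 mm above the table.
- mark (a point): centre of the green mark, a green clip on the -y edge of the scale, 14 mm wide along gauge x, its top 59 mm high. Fixed during the check; 55 to 95 mm from the needle's zero. Axes as the gauge's. The needle is over the mark when needle_tip and mark agree along gauge x within 7 mm.
- dewar_centre (a point): bystander: small steel dewar flask with white foam plug, 110 mm across, 140 mm high; the point is on its axis at 70 mm height
- mouse_centre (a point): bystander: black computer mouse 105 x 60 x 26 mm; the point is its centre
- notes_centre (a point): bystander: pad of coloured sticky notes 76 x 76 x 24 mm; the point is its centre

How it is judged:
On the way:
1. the grip is pulled out and held so that the rod has the red needle over the green mark (both within 7 mm of its centre, 8 mm for the rod) for half a second (x of needle_tip in the frame of mark between -0.007 and 0.007 m and x of index in the frame of mark between -0.008 and 0.008 m), for 0.5 s.
At the end, for the whole second after the job is handed in: The red needle is left over the green mark (within 7 mm of its centre along the scale), the pull rod is fully home (within 4 mm) and at rest (x of needle_tip in the frame of mark between -0.007 and 0.007 m and value of joint pull_rod below 0.004 m and velocity of joint pull_rod between -0.02 and 0.02 m/s); the robot touches nothing.
It fails at once if the grip flies back (pull rod returning faster than 0.6 m/s) (velocity of joint pull_rod below -0.6 m/s).
It fails at once if the robot touches the drag needle (contact force between any of the fingers, the arm and drag_needle above 0.5 N).
It fails at once if the dewar, mouse or notes are shifted by more than 30 mm (distance of any of dewar_centre, mouse_centre, notes_centre from where it was at the start of the episode above 0.03 m).
It also fails if it takes over 40 s, if anything falls off the work surface, if the arm or the gripper's body presses on something with over 40 N, if the wrist force passes 120 N, or if a joint passes its speed limit or range.

## Robot

A 7-joint arm with a two-finger parallel gripper is mounted at the origin on the work surface. World frame = base frame: x ahead of the robot, y to its left, z up, the work surface at z = 0. Lengths are in m, angles in rad, forces in N, time in s.
With the tool pointing down it reaches from about 0.4 to 0.85 m from the base axis. Payload 10.4 kg.
Tool frame: the origin (TCP) lies midway between the tips of the shut fingers; the grasp point (between the pads) lies 19 mm behind it; z points along the fingers, y is the direction in which the jaws open and shut (so a half turn about z gives the same grasp; the last joint's range is limited). The gripper opens to 87 mm and grips with 3 to 60 N. Pads are 19 mm wide; open, the fingers measure 117 mm over their backs; the gripper's body (75 mm by 190 mm) begins 51 mm behind the grasp point.
Start: joints at [-1.14, 0.332, -0.065, 1.46, 0.022, 1.35, -0.088], TCP at [0.274, 0.562, 0.223] pointing down, gripper open.
Joint ranges: [-2.6, 2.6], [-0.5, 2.12], [-1.47, 1.34], [0.16, 2.42], [-1.27, 4.41], [0.06, 2.06], [-2.6, 2.6]. Speed limits (rad/s): [2.22, 2.22, 2.79, 2.79, 3.14, 3.14, 3.14].

## Interface

Orientations are given as a unit quaternion [x, y, z, w].
In Python, from bench import r gives the robot as it stands.
- The arm moves only by the tool step_arm, never from a script. Its argument "increments" is a list of rows, each a list of 2 entries, a list of its own where there are three numbers: the shift along the tool's x, y, z in m, then the turn, a rotation vector about the tool's x, y, z in rad. A call has 1 to 5 rows; each row is the pose to reach, as a shift and turn from the pose measured when the call began, along the tool's axes at that moment; what a row does not reach only later rows make up. A row lasts 1/10 s, in which the tool goes at most 50 mm and 8.59 degrees, less where a joint would pass 70% of its speed; a pose out of reach is approached as far as the arm can. A call with a gripper value outside its range is refused whole. "hand" is the closure, from -1 (fully open) to 1 (shut), so that 0 is half open, set as the call begins (left out, the last holds). The fingers move at their own pace and stop on an object; "grip_force" is the grip in N (left out, the last holds). Time passes only in rows, so rows that repeat a pose let the fingers close. It gives the time, the measured TCP pose, the force and the opening at its end, in the units of the state.
- r.read_state(): the state, without advancing time (a new reading comes with each control period).
- r.camera(name): name is "side" or "top"; returns a dict with "pixels" (480x640x3 uint8, blue, green, red), "camera_matrix" (3x3 intrinsics, pixels), "extrinsics" (4x4, takes a point from camera to world coordinates). Camera axes: x right, y up, looking along -z (the intrinsics and any distortion apply to the point x, -y, -z); pixel columns grow to the right and rows downward; lengths in m; the calibration is good to about 2 mm. A picture is of the moment at which its call begins. There is no depth.
- r.close_job(): hands the job in, once; it reports no verdict.
The state is a dict: "time": time; "joint_positions": joint angles; "joint_vel": joint speeds; "joint_torque": joint torques, N m; "ee_pos": TCP position; "eef_rot": TCP orientation; "ft_force": force on the tool from outside, world axes, zero at the start; "torque": the same for the moment, N m; "width": finger opening in m.
Only numpy, scipy, OpenCV 4.12 (cv2) and the standard library are available. Lean on these libraries where they do the work, as an engineer would, in place of code of your own. Each camera call takes 0.05 s, during which the arm holds its last target.

## Working session

There is one attempt and no reset: what is moved stays moved. The work goes in short steps, Python scripts to look and compute and a tool call to move; the robot and the scene stay as the last step left them, time stands still between calls to the robot, and variables do not carry over. Pictures are saved under pics/ and viewed, and the job is handed in when it is done.

Besides the shell and the picture viewer there is one more tool, called after "Request:" as name(argument=value, ...), one argument or row to a line, values as JSON. step_arm: Moves the arm, as the interface text tells. Its arguments: {"type":"object","properties":{"increments":{"type":"array"},"hand":{"type":"number"},"grip_force":{"type":"number"}},"required":["increments"]}

```bash
ls; mkdir -p pics
python3 - <<'E'
from bench import r
import cv2,numpy as np
s=r.read_state();print(s['time'],s['ee_pos'],s['eef_rot'],s['width'])
for n in['top','side']:
    c=r.camera(n);cv2.imwrite(f'pics/{n}0.png',c['pixels']);print(n,c['camera_matrix'],c['extrinsics'],[k for k in c])
E
```

```text
pics
0.0 [0.27382907 0.56139356 0.22175292] [ 2.24948852e-01  9.74370317e-01 -6.95503707e-04 -1.24614980e-04] 0.08730976833832987
top [[436.13131494   0.         314.75081833]
 [  0.         436.13131494 238.18757261]
 [  0.           0.           1.        ]] [[-0.02960903  0.99523453 -0.09290608  0.56872547]
 [-0.99955054 -0.02904414  0.00742676  0.05224928]
 [ 0.00469299  0.09308422  0.99564718  0.86157955]
 [ 0.          0.          0.          1.        ]] ['pixels', 'camera_matrix', 'extrinsics']
side [[506.18113116   0.         315.84435928]
 [  0.         506.18113116 241.14014372]
 [  0.           0.           1.        ]] [[ 0.96820166  0.15111339 -0.19937474  0.4548046 ]
 [-0.25007095  0.56205898 -0.7883871  -0.68720837]
 [-0.00707549  0.81317554  0.5819755   0.61472488]
 [ 0.          0.          0.          1.        ]] ['pixels', 'camera_matrix', 'extrinsics']
```

View pics/top0.png

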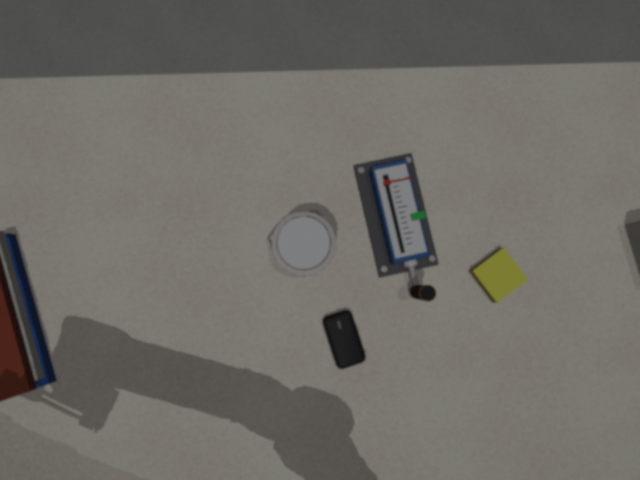

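View pics/side0.png

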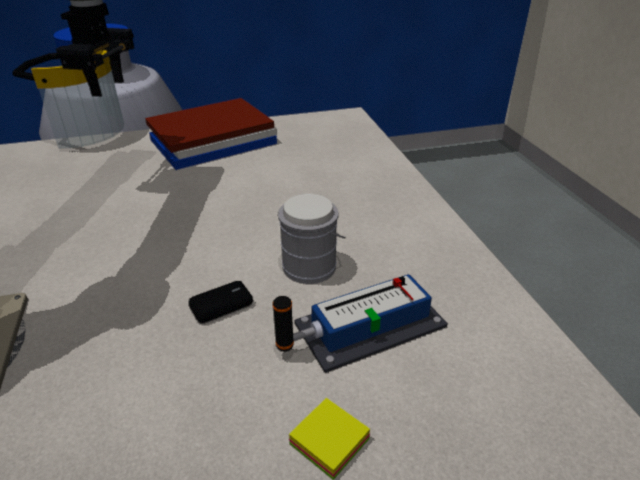

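Top view: gauge near (397,215), red needle at row ~181, green mark at (418,216), grip post at (423,293), dewar (303,243), mouse (344,338), notes (499,275). The side view shows the grip upright at (284,323), mark at (373,320) and needle at (405,288). Now I'll measure these.

```bash
cat > h.py <<'E'
from bench import r
import cv2,numpy as np
def cam(n):
    c=r.camera(n);return c['pixels'],np.array(c['camera_matrix']),np.array(c['extrinsics'])
def ray(K,E,u,v):
    d=np.array([(u-K[0,2])/K[0,0],-(v-K[1,2])/K[1,1],-1.]);return E[:3,3],E[:3,:3]@d
def onz(K,E,u,v,z):
    o,d=ray(K,E,u,v);return o+d*(z-o[2])/d[2]
def proj(K,E,p):
    q=E[:3,:3].T@(np.array(p)-E[:3,3]);return K[0,2]+K[0,0]*q[0]/-q[2],K[1,2]+K[1,1]*-q[1]/-q[2]
def masks(p):
    b,g,rr=[p[...,i].astype(int) for i in range(3)]
    return dict(green=(g>70)&(g>1.8*rr)&(g>1.8*b),red=(rr>70)&(rr>2*g)&(rr>2*b),blue=(b>50)&(b>1.7*rr)&(b>1.4*g))
def blob(m,roi):
    k=np.zeros(m.shape,np.uint8);x0,y0,x1,y1=roi;k[y0:y1,x0:x1]=m[y0:y1,x0:x1]
    v,u=np.nonzero(k);return u,v
E
python3 - <<'E'
from h import *
for n,roi in(('top',(340,140,460,310)),('side',(260,260,460,380))):
    p,K,E=cam(n);M=masks(p)
    for c,z in(('green',.059),('red',.064)):
        u,v=blob(M[c],roi);print(n,c,len(u),u.min(),u.max(),v.min(),v.max(),u.mean(),v.mean(),onz(K,E,u.mean(),v.mean(),z))
    u,v=blob(M['blue'],roi);rect=cv2.minAreaRect(np.c_[u,v].astype(np.float32));print('blue',rect)
    # dark
    g=p.max(2)
    x0,y0,x1,y1=roi
    cv2.imwrite(f'pics/{n}1.png',cv2.resize(p[y0:y1,x0:x1],None,fx=4 if n=='side' else 3.5,fy=4 if n=='side' else 3.5,interpolation=cv2.INTER_CUBIC))
    if n=='top':
        bx=cv2.boxPoints(rect);print([onz(K,E,*q,.056).round(4) for q in bx])
E
```

```text
top green 76 412 424 211 218 418.61842105263156 215.23684210526315 [ 0.68082612 -0.14806882  0.059     ]
top red 25 385 389 179 184 386.8 181.76 [ 0.74464571 -0.09082961  0.064     ]
blue ((399.2918395996094, 211.0257568359375), (100.3380126953125, 36.873985290527344), 76.60750579833984)
[array([ 0.7766, -0.0614,  0.056 ]), array([ 0.7911, -0.1299,  0.056 ]), array([ 0.6055, -0.1639,  0.056 ]), array([ 0.5916, -0.0967,  0.056 ])]
side green 107 365 379 308 320 372.0747663551402 314.2056074766355 [ 0.68111161 -0.14788553  0.059     ]
side red 137 274 412 278 348 354.08029197080293 301.22627737226276 [ 0.66127268 -0.11722921  0.064     ]
blue ((371.6004333496094, 310.2412414550781), (48.11622619628906, 119.05180358886719), 70.97439575195312)
```

View pics/top1.png

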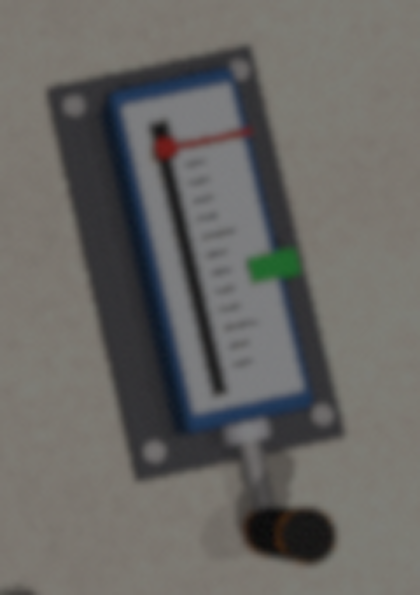

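View pics/side1.png

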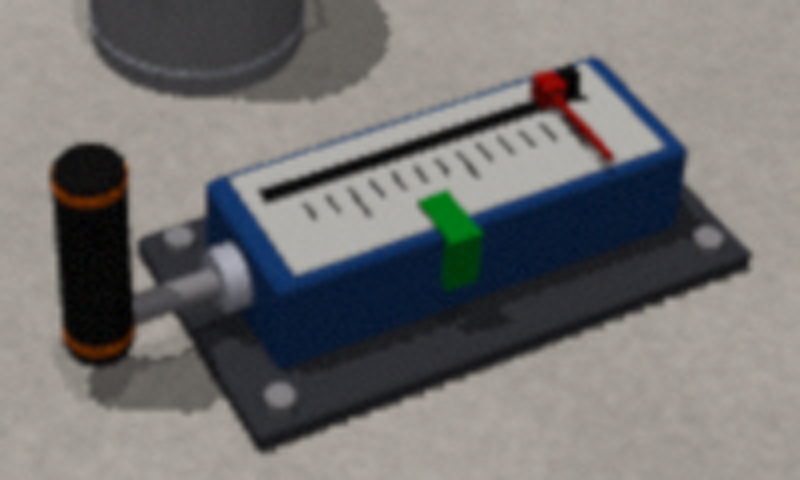

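Run:
```python
from h import *
u=np.array
p,K,E=cam('top')
print('post top',onz(K,E,427.7,292.7,.116))
# screw positions zoom px -> full, z=.010
S=[(74,106),(238,70),(321,413),(154,451)]
W=[onz(K,E,340+a/3.5,140+b/3.5,.011) for a,b in S];print(np.round(W,4))
d1=W[0]-W[3];d2=W[1]-W[2];print('yaw',np.arctan2(d1[1],d1[0]),np.arctan2(d2[1],d2[0]),'centre',np.mean(W,0))
# slot ends and scale lines
a=onz(K,E,340+158/3.5,140+125/3.5,.057);b=onz(K,E,340+219/3.5,140+393/3.5,.057);print('slot yaw',np.arctan2(*(a-b)[[1,0]]))
yaw=np.mean([np.arctan2(d1[1],d1[0]),np.arctan2(d2[1],d2[0])]);ax=u([np.cos(yaw),np.sin(yaw),0]);ay=u([-ax[1],ax[0],0]);C=np.mean(W,0)
def g(q):return ((q-C)@ax).round(4),((q-C)@ay).round(4)
print('mark',g(onz(K,E,418.6,215.2,.059)))
print('needle tip',g(onz(K,E,340+250/3.5,140+131/3.5,.064)),'mid',g(onz(K,E,340+210/3.5,140+138/3.5,.064)))
print('post',g(onz(K,E,427.7,292.7,.116)))
pt=onz(K,E,427.7,292.7,.116)
p2,K2,E2=cam('side')
q=onz(K2,E2,260+90/4,260+160/4,.116);print('side post top',q,g(q))
q=onz(K2,E2,260+607/4,260+157/4,.064);print('side needle tip',g(q));q=onz(K2,E2,372,312,.059)
for n,(x,y),z in(('dewar',(303,243),.14),('mouse',(344,338),.026),('notes',(499,275),.024)):print(n,onz(K,E,x,y,z))
from scipy.spatial.transform import Rotation as R
s=r.read_state();T=R.from_quat(s['eef_rot']);print(T.as_matrix().round(3))
```

```text
post top [ 0.53970665 -0.14240368  0.116     ]
[[ 0.781  -0.0503  0.011 ]
 [ 0.7992 -0.1446  0.011 ]
 [ 0.6026 -0.1813  0.011 ]
 [ 0.5842 -0.0871  0.011 ]]
yaw 0.18482238023118486 0.18433842652978122 centre [ 0.69174128 -0.1158384   0.011     ]
slot yaw 0.1762068594121075
mark (np.float64(-0.0166), np.float64(-0.0297))
needle tip (np.float64(0.0549), np.float64(-0.0319)) mid (np.float64(0.0557), np.float64(-0.0102))
post (np.float64(-0.1543), np.float64(0.0018))
side post top [ 0.54186864 -0.14168793  0.116     ] (np.float64(-0.1521), np.float64(0.0021))
side needle tip (np.float64(0.0557), np.float64(-0.0316))
dewar [0.62860761 0.06660045 0.14      ]
mouse [ 0.45624945 -0.00348806  0.026     ]
notes [ 0.56570879 -0.30506124  0.024     ]
[[-0.899  0.438 -0.   ]
 [ 0.438  0.899 -0.   ]
 [ 0.    -0.    -1.   ]]
```

```bash
cat > go.py <<'E'
import sys
from h import *
from scipy.spatial.transform import Rotation as R
x,y,z=map(float,sys.argv[1:4]);yaw=float(sys.argv[4]) if len(sys.argv)>4 else .1845
s=r.read_state();T=R.from_quat(s['eef_rot'])
c,sn=np.cos(yaw),np.sin(yaw)
G=R.from_matrix(np.array([[c,sn,0],[sn,-c,0],[0,0,-1]]))
print('t',s['time'],'pos',np.round(s['ee_pos'],4),'F',np.round(s['ft_force'],1),'w',round(float(s['width']),4))
print('shift tool',T.inv().apply(np.array([x,y,z])-s['ee_pos']).round(4),'turn',(T.inv()*G).as_rotvec().round(4),'j',np.round(s['joint_positions'],2))
E
python3 go.py .54 -.143 .2
```

```text
t 0.3 pos [0.2739 0.5617 0.2223] F [ 0.9 -1.1  0.6] w 0.0869
shift tool [-0.5481 -0.5167  0.0225] turn [-2.0000e-04  4.0000e-04  2.5033e+00] j [-1.14  0.33 -0.06  1.46  0.02  1.35 -0.09]
```

Request:
step_arm(
  increments=[
    [[-0.02, -0.02, 0], [0, 0, 0.1]],
    [[-0.055, -0.05, 0], [0, 0, 0.24]],
    [[-0.09, -0.085, 0], [0, 0, 0.385]],
    [[-0.125, -0.12, 0], [0, 0, 0.53]],
    [[-0.16, -0.15, 0], [0, 0, 0.675]],
  ],
  hand=-1,
  grip_force=50,
)

```text
time: 0.8
ee_pos: [0.3523, 0.3545, 0.2225]
eef_rot: [0.538, 0.843, -0.0, -0.0]
ft_force: [0.5, -0.3, -0.4]
width: 0.0871
```

```bash
python3 go.py .54 -.143 .2
```

```text
t 0.8 pos [0.3523 0.3545 0.2225] F [ 0.5 -0.3 -0.4] w 0.0871
shift tool [-0.5303 -0.0399  0.0224] turn [-2.0000e-04  1.0000e-04  1.8221e+00] j [-0.98  0.05  0.1   1.79 -0.01  1.3  -0.44]
```

Request:
step_arm(
  increments=[
    [[-0.04, -0.003, 0], [0, 0, 0.145]],
    [[-0.08, -0.006, 0], [0, 0, 0.29]],
    [[-0.12, -0.009, 0], [0, 0, 0.43]],
    [[-0.16, -0.012, 0], [0, 0, 0.575]],
    [[-0.2, -0.015, 0], [0, 0, 0.72]],
  ],
)

```text
time: 1.3
ee_pos: [0.4234, 0.1653, 0.2227]
eef_rot: [0.802, 0.597, 0.0, -0.0]
ft_force: [0.4, -0.7, -0.6]
width: 0.087
```

```bash
python3 go.py .54 -.143 .2
```

```text
t 1.3 pos [0.4234 0.1653 0.2227] F [ 0.4 -0.7 -0.6] w 0.087
shift tool [-0.2621  0.1999  0.0225] turn [-3.0000e-04 -6.0000e-04  1.0963e+00] j [-0.77 -0.06  0.29  1.9   0.02  1.3  -0.78]
```

Request:
step_arm(
  increments=[
    [[-0.032, 0.024, 0], [0, 0, 0.145]],
    [[-0.065, 0.049, 0], [0, 0, 0.29]],
    [[-0.097, 0.074, 0], [0, 0, 0.43]],
    [[-0.13, 0.1, 0], [0, 0, 0.575]],
    [[-0.162, 0.124, 0], [0, 0, 0.72]],
  ],
)

```text
time: 1.8
ee_pos: [0.4963, -0.0272, 0.2228]
eef_rot: [0.962, 0.274, 0.001, -0.0]
ft_force: [0.7, 0.6, 0.4]
width: 0.0871
```

```bash
python3 go.py .54 -.143 .2
```

```text
t 1.8 pos [ 0.4963 -0.0272  0.2228] F [0.7 0.6 0.4] w 0.0871
shift tool [-0.0239  0.1214  0.0228] turn [-3.000e-04 -1.100e-03  3.701e-01] j [-0.55  0.03  0.53  1.82 -0.02  1.3  -1.03]
```

Request:
step_arm(
  increments=[
    [[-0.008, 0.04, 0], [0, 0, 0.13]],
    [[-0.016, 0.08, 0], [0, 0, 0.26]],
    [[-0.024, 0.121, 0.01], [0, 0, 0.37]],
    [[-0.024, 0.121, 0.022], [0, 0, 0.37]],
    [[-0.024, 0.121, 0.022], [0, 0, 0.37]],
  ],
)

```text
time: 2.3
ee_pos: [0.5387, -0.1432, 0.1991]
eef_rot: [0.996, 0.092, -0.001, -0.0]
ft_force: [0.3, 1.1, 0.0]
width: 0.0872
```

```bash
python3 go.py .54 -.143 .064
python3 - <<'E'
from h import *
for n in('top','side'):
    p,K,E=cam(n);cv2.imwrite(f'pics/{n}2.png',p)
E
```

```text
t 2.3 pos [ 0.5387 -0.1432  0.1991] F [0.3 1.1 0. ] w 0.0872
shift tool [1.600e-03 1.000e-04 1.351e-01] turn [-0.0008  0.002  -0.001 ] j [-0.39  0.22  0.66  1.71 -0.14  1.27 -1.09]
```

View pics/side2.png

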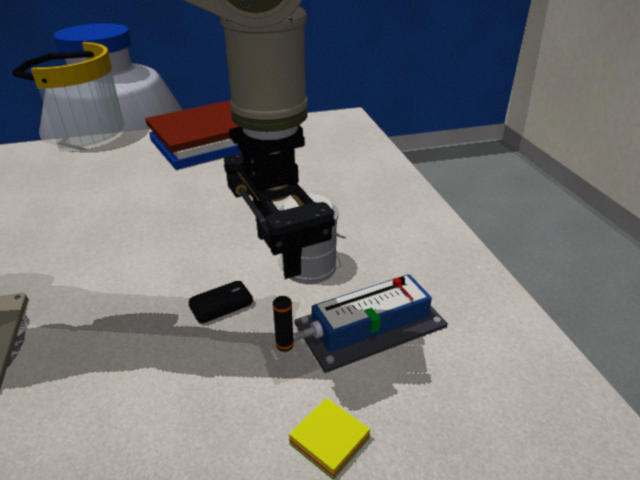

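View pics/top2.png

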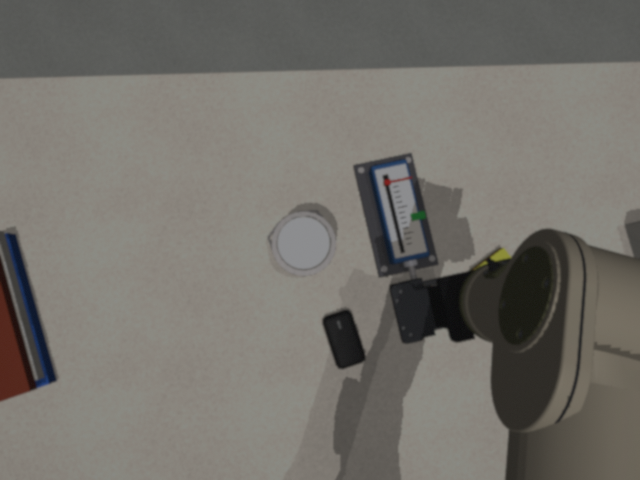

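The side view shows the open gripper above the post at (284,323). The needle (405,288) and mark (373,320) are unobstructed in both views, so I'll descend.

Request:
step_arm(
  increments=[
    [[0.0015, 0, 0.03], [0, 0, 0]],
    [[0.0015, 0, 0.06], [0, 0, 0]],
    [[0.0015, 0, 0.09], [0, 0, 0]],
    [[0.0015, 0, 0.12], [0, 0, 0]],
    [[0.0015, 0, 0.135], [0, 0, 0]],
  ],
)

```text
time: 2.9
ee_pos: [0.5404, -0.1391, 0.0642]
eef_rot: [0.996, 0.095, -0.001, -0.001]
ft_force: [0.4, 0.5, -0.7]
width: 0.087
```

```bash
python3 go.py .54 -.143 .064
python3 - <<'E'
from h import *
for n in('side',):
    p,K,E=cam(n);cv2.imwrite(f'pics/{n}3.png',cv2.resize(p[180:380,220:460],None,fx=3,fy=3,interpolation=cv2.INTER_CUBIC))
E
```

```text
t 2.9 pos [ 0.5404 -0.1391  0.0642] F [ 0.4  0.5 -0.7] w 0.087
shift tool [-0.0011  0.0037  0.0002] turn [-0.0027  0.001   0.0051] j [-0.34  0.38  0.61  1.84 -0.26  1.   -1.  ]
```

View pics/side3.png

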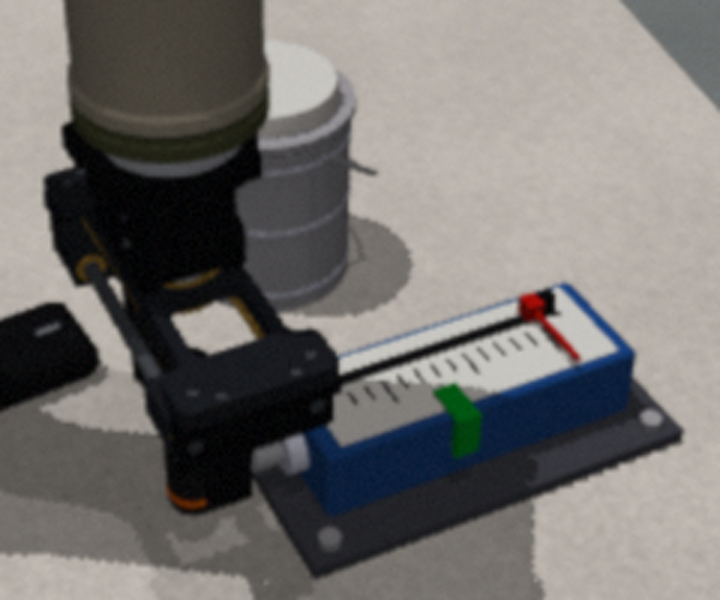

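The fingers straddle the post and the orange bottom band shows beneath them. I'll centre by about 4 mm, then close.

Request:
step_arm(
  increments=[
    [[-0.001, 0.004, 0], [0, 0, 0.005]],
    [[-0.001, 0.004, 0], [0, 0, 0.005]],
  ],
)

```text
time: 3.15
ee_pos: [0.5401, -0.1436, 0.0642]
eef_rot: [0.996, 0.092, -0.001, -0.001]
ft_force: [-0.4, 0.0, 0.8]
width: 0.0873
```

Request:
step_arm(
  increments=[
    [[0, 0, 0], [0, 0, 0]],
    [[0, 0, 0], [0, 0, 0]],
    [[0, 0, 0], [0, 0, 0]],
    [[0, 0, 0], [0, 0, 0]],
    [[0, 0, 0], [0, 0, 0]],
  ],
  hand=1,
  grip_force=55,
)

```text
time: 3.65
ee_pos: [0.5401, -0.1436, 0.0643]
eef_rot: [0.996, 0.092, -0.001, -0.001]
ft_force: [0.2, 0.2, -0.1]
width: 0.0551
```

```bash
python3 go.py .54 -.143 .064
```

```text
t 3.65 pos [ 0.5401 -0.1436  0.0643] F [ 0.2  0.2 -0.1] w 0.0551
shift tool [-0.     -0.0006  0.0003] turn [-0.0026  0.0012 -0.0001] j [-0.33  0.38  0.61  1.84 -0.26  1.   -1.  ]
```

Request:
step_arm(
  increments=[
    [[0, 0, 0], [0, 0, 0]],
    [[0, 0, 0], [0, 0, 0]],
    [[0, 0, 0], [0, 0, 0]],
    [[0, 0, 0], [0, 0, 0]],
    [[0, 0, 0], [0, 0, 0]],
  ],
)

```text
time: 4.15
ee_pos: [0.5399, -0.1427, 0.0642]
eef_rot: [0.996, 0.092, -0.001, -0.002]
ft_force: [-3.1, 4.8, 2.7]
width: 0.0269
```

Request:
step_arm(
  increments=[
    [[0, 0, 0], [0, 0, 0]],
    [[0, 0, 0], [0, 0, 0]],
  ],
)

```text
time: 4.35
ee_pos: [0.54, -0.1426, 0.0642]
eef_rot: [0.996, 0.093, -0.001, -0.002]
ft_force: [-1.9, 2.1, 1.4]
width: 0.0272
```

The grip is held at 27 mm. Pull out along tool -x, gradually.

Request:
step_arm(
  increments=[
    [[-0.006, 0, 0], [0, 0, 0]],
    [[-0.014, 0, 0], [0, 0, 0]],
    [[-0.023, 0, 0], [0, 0, 0]],
    [[-0.032, 0, 0], [0, 0, 0]],
    [[-0.04, 0, 0], [0, 0, 0]],
  ],
)

```text
time: 4.85
ee_pos: [0.5012, -0.1499, 0.0643]
eef_rot: [0.996, 0.093, 0.0, -0.001]
ft_force: [9.5, 1.3, -8.7]
width: 0.0271
```

```bash
cat > look.py <<'E'
import sys
from h import *
tag=sys.argv[1]
s=r.read_state();print('t',s['time'],'F',np.round(s['ft_force'],1),'w',round(float(s['width']),4),'pull',(np.array([.5399,-.1427,0])-s['ee_pos'])@np.array([.983,.1835,0]))
p,K,E=cam('side');cv2.imwrite(f'pics/s{tag}.png',cv2.resize(p[240:380,220:460],None,fx=3.3,fy=3.3,interpolation=cv2.INTER_CUBIC))
t,K,E=cam('top');cv2.imwrite(f'pics/t{tag}.png',cv2.resize(t[140:310,340:460],None,fx=3.5,fy=3.5,interpolation=cv2.INTER_CUBIC))
u,v=blob(masks(t)['red'],(370,150,440,270));print('red head top',len(u),u.mean(),v.mean())
E
python3 look.py a
```

```text
t 4.85 F [ 9.5  1.3 -8.7] w 0.0271 pull 0.03930958592935674
red head top 28 391.7857142857143 202.71428571428572
```

View pics/ta.png

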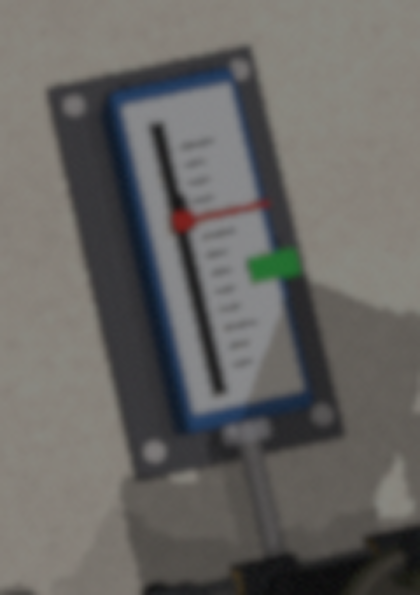

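View pics/sa.png

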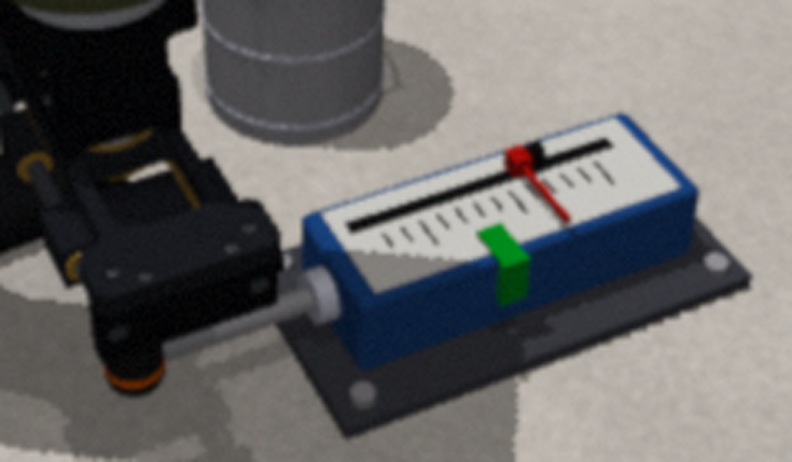

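The needle has moved with the rod (tip now at zoomed (265,204)), and the mark is centred at (275,265). Next, the remaining distance.

```bash
cat > rem.py <<'E'
import sys
from h import *
ax=np.array([np.cos(.1845),np.sin(.1845),0])
t,K,E=cam('top');M=masks(t)
u,v=blob(M['green'],(400,200,440,230));m=onz(K,E,u.mean(),v.mean(),.059)@ax
b,g,rr=[t[...,i].astype(int) for i in range(3)]
k=(rr>1.5*g)&(rr>1.5*b)&(rr>45)
u,v=blob(k,(380,160,440,270));pts=np.array([onz(K,E,a,c,.064) for a,c in zip(u,v)])
ay=np.array([-ax[1],ax[0],0]);Y=pts@ay;X=pts@ax
print(len(u),'top all',X.mean()-m,'tip half',X[Y<np.median(Y)].mean()-m,'spanY',Y.min(),Y.max(), 'tipmost',X[Y<np.percentile(Y,25)].mean()-m)
p,K,E=cam('side');u,v=blob(masks(p)['green'],(340,290,400,319))
# top face of clip: brighter green
b,g,rr=[p[...,i].astype(int) for i in range(3)]
uu,vv=blob(masks(p)['green']&(g>120),(340,280,400,340))
if len(uu): m=onz(K,E,uu.mean(),vv.mean(),.059)@ax
k=(rr>1.6*g)&(rr>1.6*b)&(rr>60)
u,v=blob(k,(330,270,430,330));pts=np.array([onz(K,E,a,c,.064) for a,c in zip(u,v)]);Y=pts@ay;X=pts@ax
print('side ngreen',len(uu),'tip half',X[Y<np.median(Y)].mean()-m,'tipmost',X[Y<np.percentile(Y,25)].mean()-m)
E
python3 rem.py
```

```text
51 top all 0.0335347956668991 tip half 0.03322307475069142 spanY -0.27234556952975136 -0.2203556392076602 tipmost 0.032754543102212486
side ngreen 92 tip half 0.03229197763101832 tipmost 0.0326931830825864
```

Request:
step_arm(
  increments=[
    [[-0.007, 0, 0], [0, 0, 0]],
    [[-0.014, 0, 0], [0, 0, 0]],
    [[-0.02, 0, 0], [0, 0, 0]],
    [[-0.025, 0, 0], [0, 0, 0]],
    [[-0.028, 0, 0], [0, 0, 0]],
  ],
)

```text
time: 5.55
ee_pos: [0.4748, -0.1549, 0.0643]
eef_rot: [0.996, 0.093, 0.002, -0.001]
ft_force: [12.4, 0.8, -11.3]
width: 0.0272
```

```bash
python3 rem.py;python3 look.py b
```

```text
54 top all 0.007737506397503702 tip half 0.00810193235540524 spanY -0.2698349347731654 -0.22023698467955913 tipmost 0.007851420300227008
side ngreen 83 tip half 0.0067817760860348075 tipmost 0.00716225246788238
t 5.65 F [ 11.6   2.  -11.3] w 0.027 pull 0.06638500255706059
red head top 30 395.23333333333335 216.36666666666667
```

View pics/tb.png

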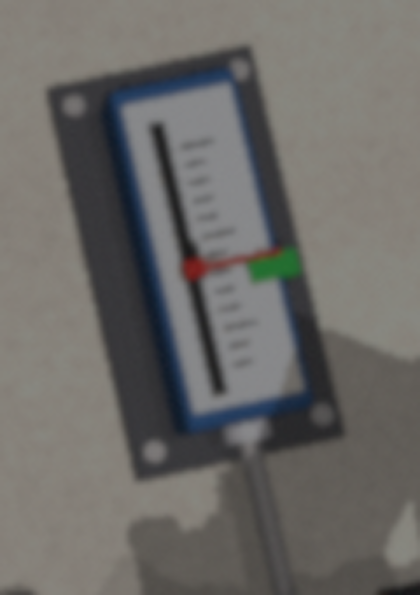

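View pics/sb.png

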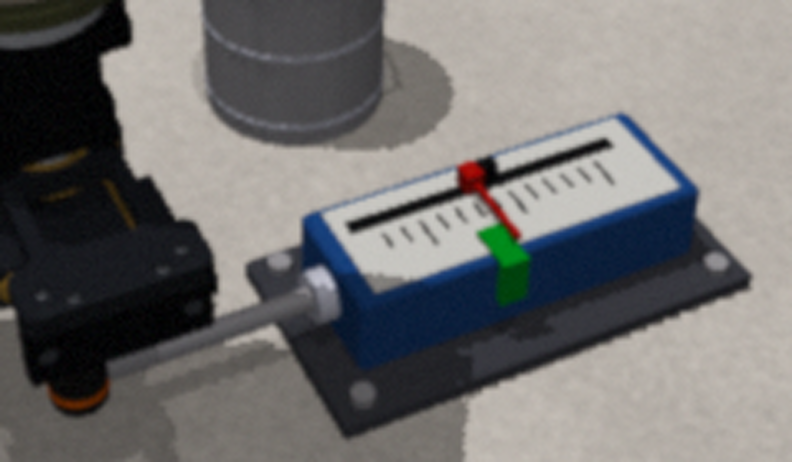

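The needle tip is at the far edge of the green clip (zoomed (282,252) against clip centre (275,265)). About 6 mm remains.

Request:
step_arm(
  increments=[
    [[-0.002, 0, 0], [0, 0, 0]],
    [[-0.004, 0, 0], [0, 0, 0]],
    [[-0.006, 0, 0], [0, 0, 0]],
    [[-0.006, 0, 0], [0, 0, 0]],
    [[-0.006, 0, 0], [0, 0, 0]],
  ],
)

```text
time: 6.25
ee_pos: [0.4701, -0.1558, 0.0643]
eef_rot: [0.996, 0.093, 0.003, -0.001]
ft_force: [11.6, 0.6, -10.2]
width: 0.0267
```

```bash
python3 rem.py;python3 look.py c
```

```text
45 top all 0.004040697926909309 tip half 0.00412798481957255 spanY -0.25319011087401977 -0.2207651315840355 tipmost 0.003217942805310514
side ngreen 61 tip half 0.0028930916075944335 tipmost 0.0034309058239213597
t 6.35 F [ 11.    1.5 -10.3] w 0.0272 pull 0.07098163101637553
red head top 27 395.3703703703704 218.62962962962962
```

View pics/tc.png

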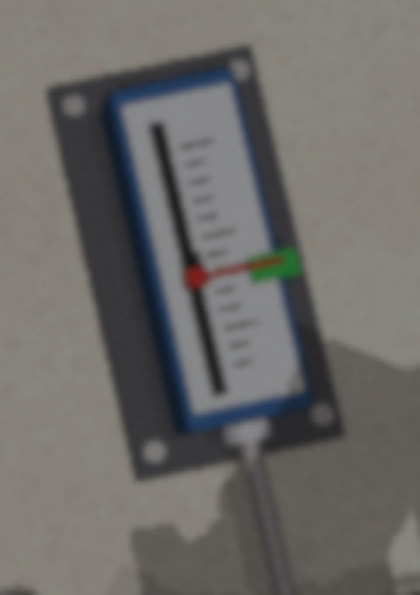

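View pics/sc.png

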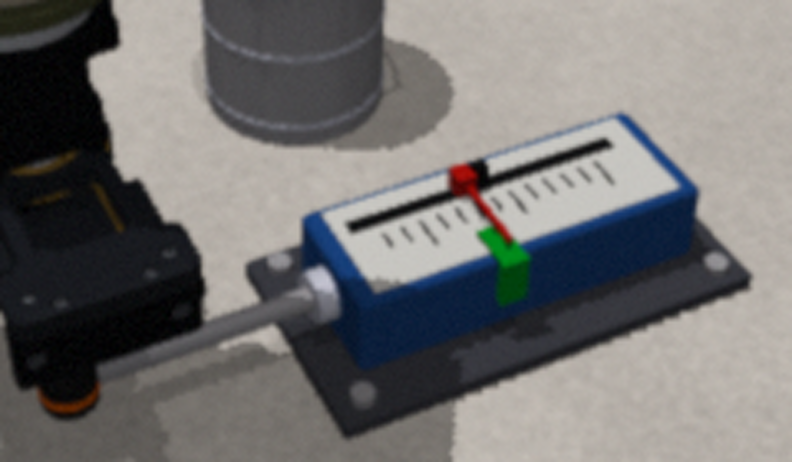

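The needle lies over the clip, about 1–3 mm short of centre. I'll add 1.5 mm more and then hold.

Request:
step_arm(
  increments=[
    [[-0.0015, 0, 0], [0, 0, 0]],
    [[-0.0015, 0, 0], [0, 0, 0]],
    [[-0.0015, 0, 0], [0, 0, 0]],
    [[-0.0015, 0, 0], [0, 0, 0]],
    [[-0.0015, 0, 0], [0, 0, 0]],
  ],
)

```text
time: 6.95
ee_pos: [0.47, -0.1558, 0.0643]
eef_rot: [0.996, 0.093, 0.005, -0.0]
ft_force: [12.0, 1.7, -9.5]
width: 0.0274
```

Request:
step_arm(
  increments=[
    [[0, 0, 0], [0, 0, 0]],
    [[0, 0, 0], [0, 0, 0]],
    [[0, 0, 0], [0, 0, 0]],
    [[0, 0, 0], [0, 0, 0]],
    [[0, 0, 0], [0, 0, 0]],
  ],
)

```text
time: 7.45
ee_pos: [0.4711, -0.1556, 0.0643]
eef_rot: [0.996, 0.093, 0.006, -0.0]
ft_force: [12.0, 0.3, -10.7]
width: 0.0271
```

```bash
sed -i 's/^u,v=blob(M.*$/m=.6420/; s/^if len(uu).*$/m=.6420/' rem.py; python3 rem.py;python3 look.py d
```

```text
42 top all 0.002457137712980506 tip half 0.002951085573054568 spanY -0.24372237212878 -0.22033943664478833 tipmost 0.002653238721551987
side ngreen 62 tip half 0.001855934351333688 tipmost 0.002446183485603659
t 7.55 F [ 12.    0.3 -10.9] w 0.0269 pull 0.07000773054473725
red head top 30 395.53333333333336 218.86666666666667
```

View pics/td.png

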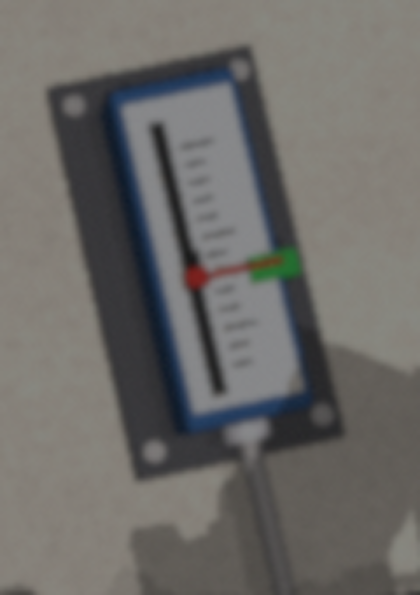

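View pics/sd.png

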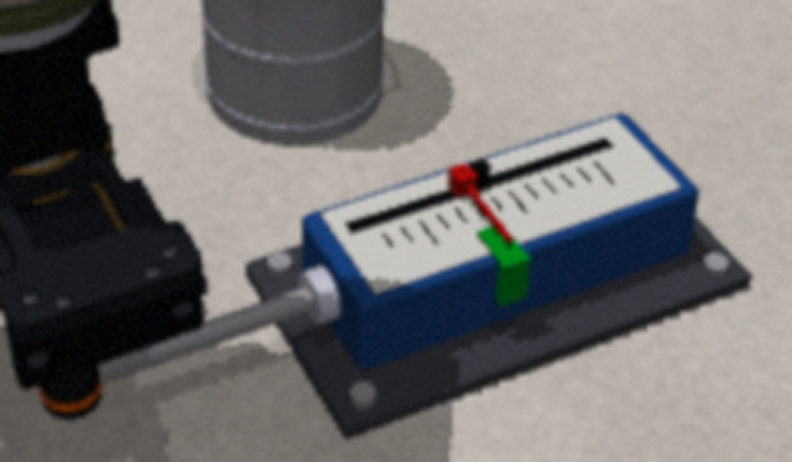

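The needle is within ~2.5 mm of centre, but the arm gives back about 1 mm each call because it restarts from the measured pose. I'll nudge it and hold with compensation.

Request:
step_arm(
  increments=[
    [[-0.003, 0, 0], [0, 0, 0]],
    [[-0.004, 0, 0], [0, 0, 0]],
    [[-0.004, 0, 0], [0, 0, 0]],
    [[-0.004, 0, 0], [0, 0, 0]],
    [[-0.004, 0, 0], [0, 0, 0]],
  ],
)

```text
time: 8.15
ee_pos: [0.4683, -0.1561, 0.0643]
eef_rot: [0.996, 0.094, 0.007, 0.0]
ft_force: [11.9, 0.6, -10.3]
width: 0.0274
```

Request:
step_arm(
  increments=[
    [[-0.0015, 0, 0], [0, 0, 0]],
    [[-0.0015, 0, 0], [0, 0, 0]],
    [[-0.0015, 0, 0], [0, 0, 0]],
    [[-0.0015, 0, 0], [0, 0, 0]],
    [[-0.0015, 0, 0], [0, 0, 0]],
  ],
)

```text
time: 8.65
ee_pos: [0.4681, -0.1562, 0.0643]
eef_rot: [0.996, 0.094, 0.009, 0.001]
ft_force: [11.7, 0.7, -10.4]
width: 0.0269
```

Request:
step_arm(
  increments=[
    [[-0.0015, 0, 0], [0, 0, 0]],
    [[-0.0015, 0, 0], [0, 0, 0]],
    [[-0.0015, 0, 0], [0, 0, 0]],
    [[-0.0015, 0, 0], [0, 0, 0]],
    [[-0.0015, 0, 0], [0, 0, 0]],
  ],
)

```text
time: 9.15
ee_pos: [0.4678, -0.1563, 0.0643]
eef_rot: [0.996, 0.094, 0.01, 0.001]
ft_force: [12.6, -0.5, -10.9]
width: 0.0267
```

```bash
python3 rem.py;python3 look.py e; python3 go.py .54 -.143 .064
```

```text
52 top all 8.936549421612039e-05 tip half 0.00022525206196555292 spanY -0.2527569805097735 -0.22033943664478833 tipmost -5.68861916997454e-05
side ngreen 56 tip half -0.00021263867173293427 tipmost 0.0003476015822118095
t 9.25 F [ 12.1   0.9 -10.7] w 0.0273 pull 0.07330868771356375
red head top 30 396.06666666666666 219.9
t 9.35 pos [ 0.4678 -0.1563  0.0643] F [ 11.9   0.4 -10.7] w 0.0272
shift tool [0.0734 0.0005 0.0018] turn [ 0.0038 -0.0206  0.0041] j [-0.36  0.21  0.65  2.03 -0.17  0.93 -1.  ]
```

View pics/te.png

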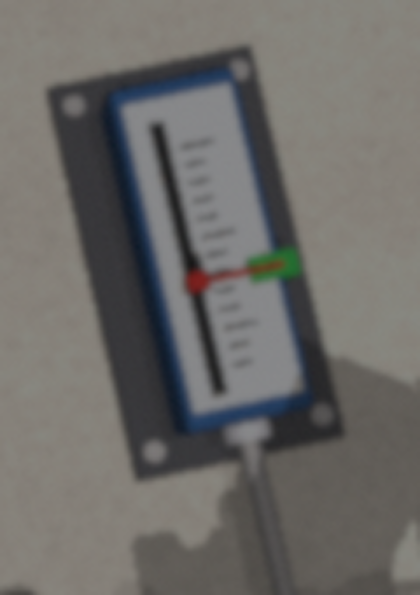

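The needle is centred on the mark (within 0.5 mm in both views) and was held for over 1 s. Now ease back, undoing the 0.02 rad tilt.

Request:
step_arm(
  increments=[
    [[0.004, 0, 0], [0, -0.002, 0]],
    [[0.01, 0, 0], [0, -0.004, 0]],
    [[0.017, 0, 0], [0, -0.006, 0]],
    [[0.024, 0, 0.0005], [0, -0.008, 0]],
    [[0.03, 0, 0.0005], [0, -0.01, 0]],
  ],
)

```text
time: 9.85
ee_pos: [0.4983, -0.1506, 0.0643]
eef_rot: [0.996, 0.094, 0.007, 0.002]
ft_force: [7.2, -0.8, -8.4]
width: 0.0273
```

```bash
python3 go.py .54 -.143 .064
```

```text
t 9.85 pos [ 0.4983 -0.1506  0.0643] F [ 7.2 -0.8 -8.4] w 0.0273
shift tool [0.0423 0.0004 0.0008] turn [ 0.0046 -0.0127  0.004 ] j [-0.35  0.28  0.64  1.95 -0.21  0.96 -1.  ]
```

Request:
step_arm(
  increments=[
    [[0.007, 0, 0], [0, -0.002, 0]],
    [[0.014, 0, 0], [0, -0.004, 0]],
    [[0.02, 0, 0], [0, -0.006, 0]],
    [[0.026, 0, 0.0005], [0, -0.008, 0]],
    [[0.03, 0, 0.0005], [0, -0.01, 0]],
  ],
)

```text
time: 10.35
ee_pos: [0.5286, -0.1449, 0.0643]
eef_rot: [0.996, 0.094, 0.002, 0.002]
ft_force: [4.4, 0.2, -3.3]
width: 0.0269
```

```bash
python3 go.py .54 -.143 .064
```

```text
t 10.35 pos [ 0.5286 -0.1449  0.0643] F [ 4.4  0.2 -3.3] w 0.0269
shift tool [0.0115 0.0003 0.0003] turn [ 0.0048 -0.0043  0.0036] j [-0.35  0.35  0.62  1.88 -0.24  0.99 -1.  ]
```

Request:
step_arm(
  increments=[
    [[0.004, 0, 0], [0, -0.002, 0]],
    [[0.007, 0, 0], [0, -0.003, 0]],
    [[0.009, 0, 0], [0, -0.003, 0]],
    [[0.011, 0, 0], [0, -0.003, 0]],
    [[0.012, 0, 0], [0, -0.003, 0]],
  ],
)

```text
time: 10.85
ee_pos: [0.5399, -0.1428, 0.0643]
eef_rot: [0.996, 0.094, 0.0, 0.002]
ft_force: [-3.4, 1.2, 0.7]
width: 0.0272
```

Request:
step_arm(
  increments=[
    [[0.001, 0, 0], [0, 0, 0]],
    [[0.001, 0, 0], [0, 0, 0]],
  ],
)

```text
time: 11.05
ee_pos: [0.54, -0.1428, 0.0642]
eef_rot: [0.996, 0.094, -0.001, 0.002]
ft_force: [-5.7, 1.6, 3.5]
width: 0.0271
```

```bash
python3 go.py .54 -.143 .064; python3 rem.py
```

```text
t 11.05 pos [ 0.54   -0.1428  0.0642] F [-5.7  1.6  3.5] w 0.0271
shift tool [0.     0.0002 0.0002] turn [0.0037 0.0016 0.0029] j [-0.34  0.38  0.62  1.84 -0.25  1.   -1.01]
54 top all -0.00019693086433547613 tip half -4.687511314394044e-05 spanY -0.2527569805097735 -0.22033943664478833 tipmost 2.2733055709101002e-05
side ngreen 0 tip half -0.0001810181204336958 tipmost 0.0004794318967350497
```

Home: the force has reversed, so it is on the stop. Release.

Request:
step_arm(
  increments=[
    [[0, 0, 0], [0, 0, 0]],
    [[0, 0, 0], [0, 0, 0]],
    [[0, 0, 0], [0, 0, 0]],
    [[0, 0, 0], [0, 0, 0]],
    [[0, 0, 0], [0, 0, 0]],
  ],
  hand=-1,
)

```text
time: 11.65
ee_pos: [0.54, -0.1428, 0.0642]
eef_rot: [0.996, 0.094, -0.001, 0.002]
ft_force: [-0.7, -1.1, -0.7]
width: 0.0594
```

Request:
step_arm(
  increments=[
    [[0, 0, 0], [0, 0, 0]],
    [[0, 0, 0], [0, 0, 0]],
    [[0, 0, 0], [0, 0, 0]],
    [[0, 0, 0], [0, 0, 0]],
    [[0, 0, 0], [0, 0, 0]],
  ],
)

```text
time: 12.15
ee_pos: [0.54, -0.1428, 0.0642]
eef_rot: [0.996, 0.094, -0.001, 0.002]
ft_force: [0.4, 0.2, 0.1]
width: 0.0863
```

```bash
python3 go.py .54 -.143 .2
```

```text
t 12.15 pos [ 0.54   -0.1428  0.0642] F [0.4 0.2 0.1] w 0.0863
shift tool [-0.0002  0.0007 -0.1358] turn [0.0039 0.0014 0.0029] j [-0.34  0.38  0.62  1.84 -0.25  1.   -1.01]
```

Request:
step_arm(
  increments=[
    [[0, 0, -0.02], [0, 0, 0]],
    [[0, 0, -0.05], [0, 0, 0]],
    [[0, 0, -0.08], [0, 0, 0]],
    [[0, 0, -0.11], [0, 0, 0]],
    [[0, 0, -0.135], [0, 0, 0]],
  ],
)

```text
time: 12.65
ee_pos: [0.5402, -0.1424, 0.201]
eef_rot: [0.996, 0.093, 0.0, 0.002]
ft_force: [-0.3, 1.0, 0.3]
width: 0.0871
```

Request:
step_arm(
  increments=[
    [[0, 0, 0], [0, 0, 0]],
    [[0, 0, 0], [0, 0, 0]],
    [[0, 0, 0], [0, 0, 0]],
  ],
)

```text
time: 12.95
ee_pos: [0.5397, -0.1422, 0.1999]
eef_rot: [0.996, 0.094, -0.001, 0.002]
ft_force: [0.5, -0.8, -0.6]
width: 0.0868
```

```bash
python3 go.py .54 -.143 .2; python3 rem.py
python3 - <<'E'
from h import *
p,K,E=cam('side');cv2.imwrite('pics/side_end.png',p)
t,K,E=cam('top');cv2.imwrite('pics/top_end.png',t)
E
```

```text
t 12.95 pos [ 0.5397 -0.1422  0.1999] F [ 0.5 -0.8 -0.6] w 0.0868
shift tool [ 0.0002  0.0008 -0.0001] turn [0.0037 0.0018 0.0028] j [-0.4   0.22  0.66  1.7  -0.14  1.27 -1.09]
53 top all -0.00020480424286783983 tip half -5.7153317413849436e-05 spanY -0.2527569805097735 -0.22033943664478833 tipmost 7.531121696158216e-06
side ngreen 0 tip half -0.00020555314387293855 tipmost 0.00040680944268101094
```

View pics/side_end.png

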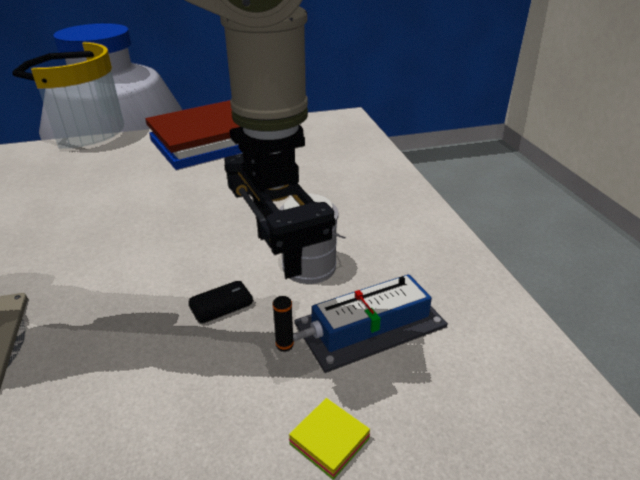

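View pics/top_end.png

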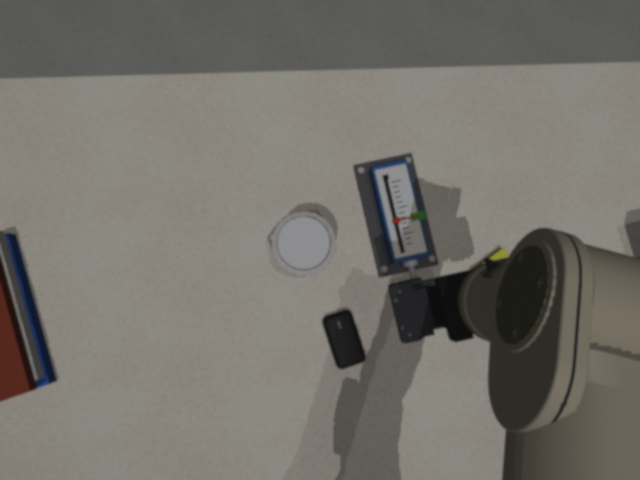

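The post is back at (284,323) as at the start, the needle lies over the mark at (373,318), the bystanders haven't moved and the gripper is clear. Handing in.

```bash
python3 -c "
from bench import r
print(r.close_job())"
```

```text
the job is handed in; nothing more can be done
None
```

I drew the grip out about 73 mm until the red needle stood over the green mark. I held it there for just over a second, eased it home over about 1.5 s, then let go and lifted clear. I handed the job in at about 13 s.

**Last checks:**
- **Needle:** within about 0.5 mm of the mark's centre in both camera views, both before and after release. The mark's position came from the first pictures, because the needle later covered part of it.
- **Grip:** it looks to be back where it started in the side view. The tool returned to within 0.2 mm of where it gripped, and the force reversed as the rod met its stop.
- **Surroundings:** the dewar, mouse and sticky notes look unmoved (the notes are mostly hidden by the arm in the top view). The force reading was near zero with the gripper clear.

**What disagreed:** while I closed in on the mark, one 0.5 s hold let the rod slip back about 1 mm. I made up for it and did the final hold on centre. The tool also tilted about 0.02 rad under load, with roughly 10 N of vertical force; I took the tilt out on the way back.

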